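# Build an alternating disc-spring stack on the tester's turret

### The job

Turn the spring tester's turret until its middle-sized arbor, the one that fits the three 63 mm disc springs, stands at the loading pointer on the front of the base. Then stack the three springs on that arbor with faces alternating: dome up, dish up, dome up, each seated flat (they already lie on the bench the right way up, two dome up and one dish up). Leave the arbor at the pointer, and everything else on the bench, including the larger spring and the flat washer, where it is.

Things in the scene. Friction and masses are not known exactly. Their poses are not given: they have to be found in the camera images.
- turret (a joint): turret angle about its upright axis, rad, counter-clockwise seen from above; 0 when the middle arbor is at the pointer; starts between -2.0 and -0.8. A round aluminium plate, 224 mm across, top 46 mm above the bench, with three steel arbors of 20, 29 and 41 mm diameter on a 70 mm radius and three black handles between them. Turns stiffly (0.5 N m), stays where left, no clicks.
- arbor_seat (a point): centre of the seat (67 mm round, 6 mm thick, top 52 mm above the bench) at the foot of the 29 mm arbor, the one that fits the springs. Each arbor ends 50 mm above its seat; the top 8 mm taper by 6 mm in radius. The other two arbors stand 120 degrees to each side. Travels with the turret; z up.
- loading_point (a point): where arbor_seat must come, fixed on the tester: 70 mm in front of the turret's axis, 52 mm above the bench, behind the small steel pointer on the base's front rim. Its x axis points level from here to the turret's axis and on to the column, 185 mm behind that axis. Ram and head overhang the rear of the turret from 35 mm behind its axis, the platen 163 mm above the bench.
- handle_a (a point): top centre of an upright black handle on the turret: a round pin 16 mm in diameter, from 46 to 90 mm above the bench. On the 98 mm radius, 60 degrees counter-clockwise (seen from above) from the 29 mm arbor. Travels with the turret.
- handle_b (a point): top of the second handle, same kind, opposite the 29 mm arbor across the turret's axis. Travels with the turret.
- handle_c (a point): top of the third handle, same kind, 60 degrees clockwise from the 29 mm arbor. Travels with the turret.
- spring_a: cone-shaped slotted steel disc spring, 63 mm across, bore 32 mm, 12 mm high, about 85 g; the wide rim has an upright edge 5 mm high, both rims have flat faces. It lies dome up on the bench, wide rim down: the edge to grip spans 0 to 5 mm above its underside. Origin at the centre of its underside (the plane of the wide rim); z up as it lies. Identical with spring_c.
- spring_b: cone-shaped slotted steel disc spring, 63 mm across, bore 32 mm, 12 mm high, about 85 g; the wide rim has an upright edge 5 mm high, both rims have flat faces. The same kind as spring_a but lying dish up on the bench, on its small rim (40 mm across) with the wide rim on top: the edge to grip spans 7 to 12 mm above its underside. Origin at the centre of its underside (the plane of the small rim); z up as it lies.
- spring_c: cone-shaped slotted steel disc spring, 63 mm across, bore 32 mm, 12 mm high, about 85 g; the wide rim has an upright edge 5 mm high, both rims have flat faces. It lies dome up on the bench, wide rim down: the edge to grip spans 0 to 5 mm above its underside. Origin at the centre of its underside (the plane of the wide rim); z up as it lies. Identical with spring_a.
- big_spring: a larger disc spring of the same look, 82 mm across, bore 44 mm, 13 mm high, dome up; not for this stack. Origin at the centre of its underside.
- flat_washer: flat steel washer, 63 mm across, bore 32 mm, 5 mm thick; not for this stack. Origin at the centre of its underside.
- grease_tin: closed aluminium tin, 72 mm across, 52 mm high, a bystander. Origin at the centre of its underside.
- spanner: steel spanner, 190 mm long, lying flat, a bystander. Origin under its middle, x along it.
- caliper: digital caliper, 210 mm long, lying flat, a bystander. Origin under its middle, x along it.
- spacer: plain steel cylinder standing on end, 42 mm across, 45 mm high, a bystander. Origin at the centre of its underside.
There are look-alikes about, which are no part of the job. Leave any black, blue or brown look-alike of the spring_c alone.

How it is judged:
By the outcome, as a careful person would: the job done as asked, in the order asked, and still so for the second after the job is handed in, with the robot touching nothing.
It also fails if it takes over 72 s, if anything falls off the work surface, if the arm or the gripper's body presses on something with over 40 N, if the wrist force passes 120 N, or if a joint passes its speed limit or range.

### The arm

A 6-joint arm with a two-finger parallel gripper is mounted at the origin on the work surface. World frame = base frame: x ahead of the robot, y to its left, z up, the work surface at z = 0. Lengths are in mm, angles in degrees, forces in N, time in s.
With the tool pointing down it reaches from about 400 to 925 mm from the base axis. Payload 3.4 kg.
Tool frame: the origin (TCP) lies on the front face of the gripper's body, between the roots of the fingers; the fingertips stand 73 mm ahead of it and the grasp point (between the pads) lies 54 mm ahead of it; x points along the fingers, y is the direction in which the jaws open and shut, and the axes are right-handed (so a half turn about x gives the same grasp; the last joint's range is limited). The gripper opens to 85 mm and grips with 20 to 120 N. Pads are 22 mm wide; open, the fingers measure 114 mm over their backs; the gripper's body (76 mm by 85 mm) begins 54 mm behind the grasp point. The pads swing forward as they close: fully open they stand 13 mm farther back than shut.
Start: joints at [69.07, 17.578, 86.31, -0, 76.112, -4.211], TCP at [165.438, 550.692, 303.905] pointing down, gripper open.
Joint ranges: [-179.03, 179.03], [-60, 130.46], [8.19, 133.38], [-81.62, 261.62], [5.75, 156.47], [-153.77, 153.77]. Speed limits (degrees/s): [147.25, 147.25, 180, 180, 180, 180].

### API

Orientations are given as [roll, pitch, yaw] about the fixed x, y, z axes, in that order (R = Rz(yaw) Ry(pitch) Rx(roll)).
In Python, from bench import * gives the robot as it stands.
- The arm moves only by the tool drive_tool, never from a script. Its argument "deltas" is a list of rows, each a list of 7 numbers: the shift along the tool's x, y, z in cm, then the turn, a rotation vector about the tool's x, y, z in rad, then the closure, from 0 (fully open) to 1 (shut). A call has 1 to 5 rows; each row is the pose to reach, as a shift and turn from the pose commanded when the call began, along the tool's axes at that moment; what a row does not reach only later rows make up. A row lasts 1/8 s, in which the tool goes at most 62.5 mm and 10.7 degrees, less where a joint would pass 70% of its speed; a pose out of reach is approached as far as the arm can. A call with a gripper value outside its range is refused whole. The fingers move at their own pace and stop on an object; the grip force is fixed at half the most. Time passes only in rows, so rows that repeat a pose let the fingers close. It gives the time, the measured TCP pose, the force and the opening at its end, in the units of the state.
- state(): the state, without advancing time (a new reading comes with each control period).
- camera(name): name is "scene" or "top" or "wrist"; returns the picture (420x560x3 uint8, red, green, blue); there is no depth.
- camera_model(name): a dict with "fx", "fy", "cx", "cy" (pixels), "dist" ([k1, k2, p1, p2, k3] as OpenCV has them; the pictures are not rectified), "R" (3x3) and "t" (3): a world point X has camera coordinates R X + t. Camera axes: x right, y down, z forward; pixel columns grow to the right and rows downward; lengths in mm; the calibration is good to about 2 mm. A picture is of the moment at which its call begins: read the wrist's pose just before it. camera_model takes no time and is no camera call; for the wrist camera it gives the pose at the moment of the call.
- job_done(): hands the job in, once; it reports no verdict.
The state is a dict: "t": time; "joint_pos": joint angles; "qd": joint speeds; "effort": joint torques, N m; "tcp_pos": TCP position; "ee_rot": TCP orientation; "wrist_force": force on the tool from outside, world axes, zero at the start; "torque": the same for the moment, N m; "opening": finger opening in mm.
Only numpy, scipy, OpenCV 4.12 (cv2) and the standard library are available. Lean on these libraries where they do the work, as an engineer would, in place of code of your own. Each camera call takes 0.05 s, during which the arm holds its last target. There are 200 camera calls.

## Working session

There is one attempt and no reset: what is moved stays moved. The work goes in short steps, Python scripts to look and compute and a tool call to move; the robot and the scene stay as the last step left them, time stands still between calls to the robot, and variables do not carry over. Pictures are saved under pics/ and viewed, about 8 in all and at most 12, crops included, and the job is handed in when it is done.

Besides the shell and the picture viewer there is one more tool, called as a command line: name --pt "numbers of a row" for each row, then --argument value for the rest. drive_tool: Moves the arm, as the interface text tells. Its arguments: {"type":"object","properties":{"deltas":{"type":"array","items":{"type":"array","items":{"type":"number"}}}},"required":["deltas"]}

```bash
mkdir -p pics; ls; python3 - <<'E'
from bench import *
import cv2,numpy as np
s=state();print({k:np.round(v,3).tolist() for k,v in s.items()})
for n in("scene","top"):
    im=camera(n);cv2.imwrite(f"pics/{n}0.png",im[:,:,::-1])
    m=camera_model(n);print(n,{k:np.round(v,3).tolist() for k,v in m.items()})
im=camera("wrist");cv2.imwrite("pics/wrist0.png",im[:,:,::-1]);m=camera_model("wrist");print({k:np.round(v,3).tolist() for k,v in m.items()})
E
```

```text
pics
{'t': 0.0, 'joint_pos': [69.07, 17.622, 86.384, -0.001, 76.111, -4.21], 'qd': [0.013, -0.141, -0.074, 0.035, 0.027, -0.004], 'effort': [-0.0, -45.755, -25.192, -0.001, 0.013, -0.0], 'tcp_pos': [165.237, 550.169, 302.982], 'ee_rot': [-93.838, 89.883, -110.558], 'wrist_force': [-0.191, -0.031, -1.026], 'torque': [0.06, 0.024, 0.026], 'opening': 85.542}
scene {'fx': 409.871, 'fy': 409.871, 'cx': 276.182, 'cy': 203.998, 'dist': [-0.032, 0.0, 0.0, 0.0, 0.0], 'R': [[-0.297, 0.955, -0.01], [0.645, 0.193, -0.739], [-0.704, -0.227, -0.673]], 't': [259.221, -266.099, 1579.255]}
top {'fx': 526.554, 'fy': 526.554, 'cx': 284.03, 'cy': 210.416, 'dist': [-0.092, 0.0, 0.0, 0.0, 0.0], 'R': [[0.011, -1.0, 0.012], [-0.997, -0.012, -0.08], [0.08, -0.011, -0.997]], 't': [-113.333, 562.203, 1297.654]}
{'fx': 304.641, 'fy': 304.641, 'cx': 280.963, 'cy': 209.221, 'dist': [-0.027, 0.0, 0.0, 0.0, 0.0], 'R': [[0.287, 0.958, -0.001], [0.917, -0.274, 0.289], [0.277, -0.084, -0.957]], 't': [-574.308, -38.299, 379.066]}
```

View pics/top0.png

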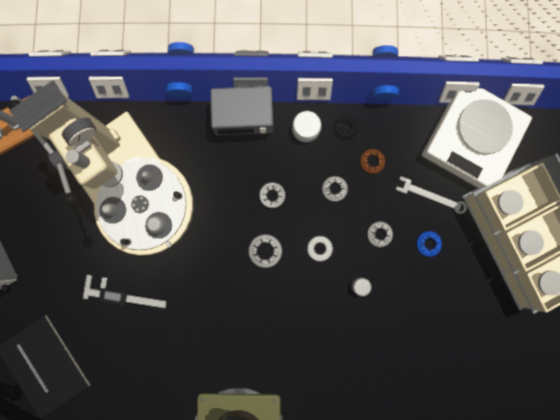

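View pics/scene0.png

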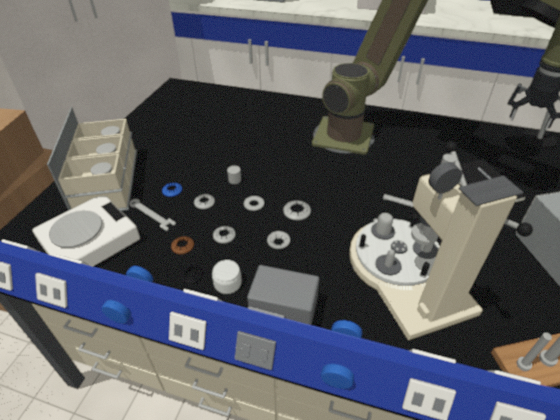

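The top view shows the turret at (143,205) and the column up-left at (90,150). Candidates for the 63 mm springs are (272,195), (335,188) and (380,234). Not wanted: big spring (265,250), plain washer (320,248), black ring (345,126), brown (373,160), blue (430,243). I'll check those choices in one enlarged crop.

```bash
cat > h.py <<'E'
from bench import *
import cv2,numpy as np
from scipy.spatial.transform import Rotation as Ro
def cam(m): return np.array([[m['fx'],0,m['cx']],[0,m['fy'],m['cy']],[0,0,1.]]),np.array(m['dist'],float),np.array(m['R'],float),np.array(m['t'],float)
def ray(m,uv):
    K,d,R,t=cam(m);p=cv2.undistortPoints(np.array(uv,float).reshape(-1,1,2),K,d)[:,0]
    return -R.T@t,np.c_[p,np.ones(len(p))]@R
def onplane(m,uv,z):
    c,D=ray(m,uv);return c+D*((z-c[2])/D[:,2])[:,None]
def tri(m1,a,m2,b):
    (c1,d1),(c2,d2)=ray(m1,[a]),ray(m2,[b]);d1,d2=d1[0],d2[0]
    s=np.linalg.lstsq(np.c_[d1,-d2],c2-c1,rcond=None)[0];p,q=c1+s[0]*d1,c2+s[1]*d2
    return (p+q)/2,np.linalg.norm(p-q)
def proj(m,X):
    K,d,R,t=cam(m);return cv2.projectPoints(np.array(X,float).reshape(-1,1,3),cv2.Rodrigues(R)[0],t,K,d)[0][:,0]
def toolR(s): return Ro.from_euler('xyz',s['ee_rot'],degrees=True).as_matrix()
E
python3 - <<'E'
from h import *
T,S=cv2.imread("pics/top0.png"),cv2.imread("pics/scene0.png")
mt,ms=camera_model("top"),camera_model("scene")
def blobs(im,box):
    x0,y0,x1,y1=box;g=np.zeros(im.shape[:2],np.uint8);h=cv2.cvtColor(im,cv2.COLOR_BGR2HSV)
    g[y0:y1,x0:x1]=((h[...,2]>70)*255)[y0:y1,x0:x1]
    return [cv2.fitEllipse(cv2.convexHull(c)) for c in cv2.findContours(g,cv2.RETR_EXTERNAL,cv2.CHAIN_APPROX_NONE)[0] if cv2.contourArea(c)>100]
for n,im,m,b in(("top",T,mt,(240,140,460,310)),("scene",S,ms,(155,160,320,255))):
    for e in blobs(im,b):print(n,np.round(e[0],1),np.round(e[1],1),onplane(m,[e[0]],5)[0].round())
a=cv2.resize(T[145:265,80:200],(400,400),interpolation=3)
b=cv2.resize(T[110:310,245:445],(400,400),interpolation=3)
c=cv2.resize(S[180:290,330:450],(400,367),interpolation=3)
d=cv2.resize(S[150:260,150:320],(400,259),interpolation=3)
o=np.zeros((600,800,3),np.uint8);o[:300,:300]=cv2.resize(a,(300,300));o[:400,400:]=b
o[300:575,:300]=cv2.resize(c,(300,275));o[400:,400:709]=cv2.resize(d,(309,200))
cv2.imwrite("pics/crop1.png",o)
E
```

```text
top [361.9 286.6] [18.3 19.1] [ 374. -306.    5.]
top [319.7 248.2] [26.1 26.5] [ 470. -199.    5.]
top [265.  250.6] [33.6 34. ] [462. -60.   5.]
top [429.  243.4] [25.5 26.3] [ 484. -479.    5.]
top [379.9 233.9] [25.7 25.9] [ 508. -352.    5.]
top [272.  194.6] [26.  26.5] [605. -76.   5.]
top [426.6 194.1] [20.7 79.9] [ 611. -474.    5.]
top [334.6 188.3] [25.6 26.1] [ 623. -236.    5.]
top [372.5 160.6] [23.8 24.7] [ 696. -334.    5.]
top [484.4 165. ] [ 38.8 134. ] [ 690. -629.    5.]
scene [181.9 244.8] [16.8 22.8] [ 698. -334.    5.]
scene [278.1 239.3] [18.6 24. ] [599. -79.   5.]
scene [223.6 234.2] [17.7 23.3] [ 625. -237.    5.]
scene [164.3 221.2] [14.1 25.6] [ 627. -429.    5.]
scene [296.5 209.8] [20.3 28. ] [464. -61.   5.]
scene [253.4 202.7] [15.5 21.4] [ 472. -199.    5.]
scene [203.7 201.2] [15.  21.5] [ 510. -353.    5.]
scene [171.5 189.1] [14.3 20.7] [ 486. -480.    5.]
scene [233.9 174.1] [15.1 20.4] [ 353. -313.    5.]
```

View pics/crop1.png

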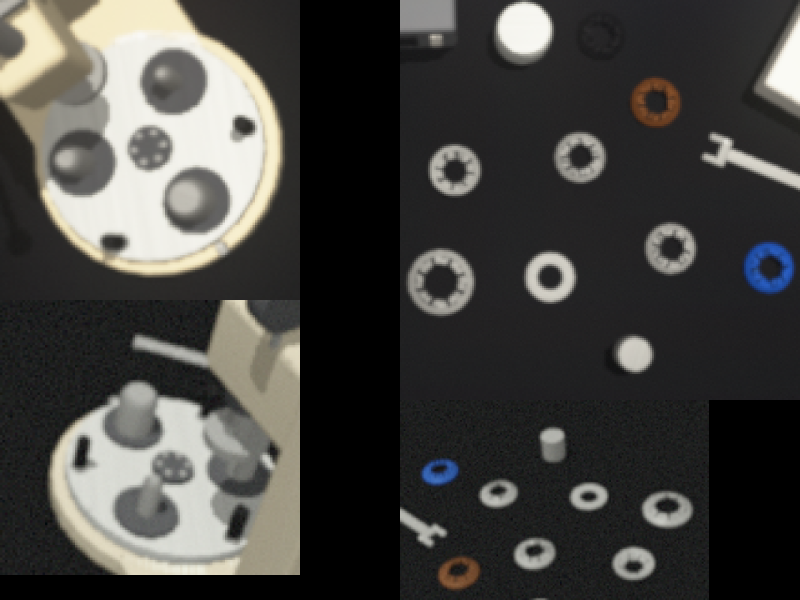

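The crop confirms the identification. The springs at (335,188) and (380,234) show domes. The one at (272,195) triangulates higher and looks dish up, so it is spring_b. The arbor tips are thin at top px (147,176), widest at (155,224) and middle at (107,209). The pointer is at (169,245), so the turret needs about +115° CCW. The handle at (125,242) is handle_a, and I can swing it across the front.

```bash
python3 - <<'E'
from h import *
mt,ms=camera_model("top"),camera_model("scene")
T=cv2.imread("pics/top0.png")
def tp(x,y):return [80+x/2.5,145+y/2.5]
def sp(x,y):return [330+x/2.5,180+(y-300)/2.5]
print("hub z46",onplane(mt,[tp(150,148)],48)[0],"tri",tri(mt,tp(150,148),ms,sp(173,467)))
print("pointer",onplane(mt,[tp(222,249)],46)[0])
for n,p,z in(("mid tip",tp(68,160),102),("mid seat",tp(82,162),52),("big tip",tp(184,197),102),("thin tip",tp(163,77),102),("ha top",tp(110,241),90),("hb top",tp(242,124),90)):
    print(n,onplane(mt,[p],z)[0])
print("hb tri",tri(mt,tp(243,123),ms,sp(83,437)))
print("big tip tri",tri(mt,tp(184,197),ms,sp(137,388)), "thin tri",tri(mt,tp(163,77),ms,sp(151,478)))
print("sprb tri",tri(mt,[272,194.6],ms,[278.1,239.3]),"a",tri(mt,[334.6,188.3],ms,[223.6,234.2]),"c",tri(mt,[379.9,233.9],ms,[203.7,201.2]),"washer",tri(mt,[319.7,248.2],ms,[253.4,202.7]))
s=state();print(toolR(s).round(3));m=camera_model("wrist");c,_=ray(m,[[280,210]]);R=toolR(s)
print("cam in tool",R.T@(c-np.array(s['tcp_pos'])),"cam axes in tool\n",(R.T@np.array(m['R']).T).round(3))
E
```

```text
hub z46 [572.7370561  249.52825048  48.        ] tri (array([572.43827006, 249.31593878,  50.68246851]), np.float64(0.9751712351370292))
pointer [474.03291063 175.47725097  46.        ]
mid tip [555.61010967 313.72147557 102.        ]
mid seat [557.75106131 316.01019785  52.        ]
big tip [521.83970646 201.27301142 102.        ]
thin tip [635.91863659 225.04498451 102.        ]
ha top [479.57992424 274.17808072  90.        ]
hb top [593.02212416 150.37784171  90.        ]
hb tri (array([593.91328131, 150.89330629,  88.88267311]), np.float64(2.4631776212892302))
big tip tri (array([521.82317903, 198.57631709, 106.74028221]), np.float64(3.09352157864499)) thin tri (array([636.85215673, 225.86930161,  96.1029524 ]), np.float64(1.356083008772542))
sprb tri (array([604.38638274, -76.79602125,  11.71309507]), np.float64(1.0782068387702728)) a (array([ 623.54802599, -236.77868067,    3.31017657]), np.float64(1.2618709937249426)) c (array([ 508.05872445, -353.32448411,    2.95102102]), np.float64(1.5950445715497563)) washer (array([ 470.15810546, -199.42298323,    3.6520976 ]), np.float64(1.393541273830671))
[[-0.001  0.288  0.958]
 [-0.002  0.958 -0.288]
 [-1.    -0.002 -0.   ]]
cam in tool [-69.93335625   0.07411324 -73.42588174] cam axes in tool
 [[-0.    -0.289  0.957]
 [ 1.     0.001  0.   ]
 [-0.001  0.957  0.289]]
```

View pics/wrist0.png

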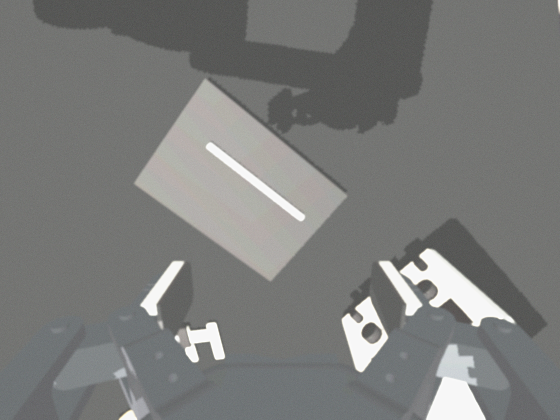

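The handle tops, hub and springs triangulate consistently, to within 3 mm. Turret axis ≈ (573, 249.5), pointer azimuth ≈ 217°, handle_a azimuth ≈ 162.5°, so the turn is about 114°. The wrist picture shows only a flat tray and the caliper (right, 430,330). I'll move above handle_a.

drive_tool --pt "0.5 -2.4 5.4 0.17 0 0 0" --pt "1 -4.8 10.8 0.34 0 0 0.1" --pt "1.6 -7.2 16.2 0.51 0 0 0.3" --pt "2.2 -9.6 21.6 0.68 0 0 0.5" --pt "2.7 -12 27 0.85 0 0 0.5"

```text
t: 0.78
tcp_pos: [390.6, 356.6, 276.5]
ee_rot: [-90.1, 90.0, -155.8]
wrist_force: [0.9, 0.4, 0.4]
opening: 42.4
```

```bash
cat >> h.py <<'E'
def to(p,az,tilt_ok=True):
    "remaining move in tool axes (cm, rad) to TCP p with tool pointing down, tool y at azimuth az deg"
    s=state();R=toolR(s);a=np.radians(az)
    G=np.array([[0,np.cos(a),np.sin(a)],[0,np.sin(a),-np.cos(a)],[-1,0,0]])
    rv=Ro.from_matrix(R.T@G).as_rotvec();d=R.T@(np.array(p,float)-s['tcp_pos'])/10
    print("t",round(s['t'],2),"tcp",np.round(s['tcp_pos'],1),"F",np.round(s['wrist_force'],1),"open",round(s['opening'],1),"az",round(np.degrees(np.arctan2(R[1,1],R[0,1])),1),"j6",round(s['joint_pos'][5],1))
    print("shift cm",d.round(2),"rot",rv.round(3));return d,rv
E
python3 -c "
from h import *
to([479,279,260],0)"
```

```text
t 0.78 tcp [390.6 356.6 276.5] F [0.9 0.4 0.4] open 42.4 az 24.3 j6 13.5
shift cm [ 1.65  4.87 10.71] rot [0.424 0.    0.   ]
```

drive_tool --pt "0.8 2.4 5.3 0.18 0 0 0.5" --pt "1.65 4.9 10.7 0.36 0 0 0.5" --pt "1.65 4.9 10.7 0.424 0 0 0.5" --pt "1.65 4.9 10.7 0.424 0 0 0.5"

```text
t: 1.27
tcp_pos: [478.9, 280.4, 259.8]
ee_rot: [-73.3, 89.9, -163.0]
wrist_force: [-0.3, 0.2, 0.2]
opening: 42.9
```

```bash
python3 - <<'E'
from h import *
to([479,279,129],0)
m=camera_model("wrist");im=camera("wrist");cv2.imwrite("pics/w1.png",im[:,:,::-1])
np.save("w1.npy",m)
print("handle pred",proj(m,[[479.2,279,90],[479.2,279,46],[572.7,249.5,48],[557.7,316,52]]).round())
E
```

```text
t 1.27 tcp [478.9 280.4 259.8] F [-0.3  0.2  0.2] open 42.9 az 0.2 j6 25.7
shift cm [13.08  0.03  0.13] rot [0.004 0.    0.001]
handle pred [[281. 212.]
 [281. 199.]
 [376. 228.]
 [367. 161.]]
```

View pics/w1.png

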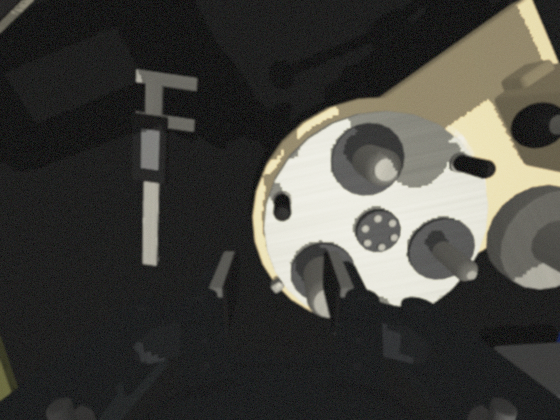

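The wrist view shows handle_a's top at (283,212), as predicted; the pointer at (277,286) and the hub at (377,230). I'll descend, grip handle_a, and triangulate the pointer and hub for the final angle.

drive_tool --pt "5 0.05 0.1 0 0 0 0.5" --pt "10 0.05 0.1 0 0 0 0.5" --pt "13.1 0.05 0.1 0 0 0 0.5" --pt "13.1 0.05 0.1 0 0 0 1" --pt "13.1 0.05 0.1 0 0 0 1"

```text
t: 1.95
tcp_pos: [479.4, 280.8, 129.6]
ee_rot: [95.1, 89.9, 5.5]
wrist_force: [2.6, 1.0, -15.1]
opening: 14.1
```

drive_tool --pt "0 0 0 0 0 0 1" --pt "0 0 0 0 0 0 1"

```text
t: 2.2
tcp_pos: [479.4, 280.8, 129.6]
ee_rot: [139.1, 89.9, 49.3]
wrist_force: [2.3, 2.7, -15.6]
opening: 14.2
```

```bash
python3 - <<'E'
from h import *
m=np.load("w1.npy",allow_pickle=True).item();mt=camera_model("top")
print("pointer",tri(m,[277,286],mt,[168.8,244.6]),"hub",tri(m,[377.5,230],mt,[140,204.2]), onplane(m,[[377.5,230]],48))
print("pointer w z46",onplane(m,[[277,286]],46),"ha top w",onplane(m,[[283,211]],90),"tips mid,thin?",onplane(m,[[386,170],[468,271]],102))
to([479,279,129],0)
print(state()['torque'])
E
```

```text
pointer (array([474.64632694, 177.54653362,  35.95955942]), np.float64(0.9712766401748677)) hub (array([572.98172454, 248.90651263,  51.21159138]), np.float64(1.1385849952827585)) [[574.62794946 247.8613648   48.        ]]
pointer w z46 [[475.2640653  183.56270418  46.        ]] ha top w [[480.72654863 280.02855644  90.        ]] tips mid,thin? [[558.10348205 316.4842697  102.        ]
 [636.73185717 231.65329582 102.        ]]
t 2.2 tcp [479.4 280.8 129.6] F [  2.3   2.7 -15.6] open 14.2 az 0.3 j6 25.7
shift cm [ 0.06 -0.04  0.18] rot [ 0.005 -0.001 -0.001]
[ 0.55204633 -0.39162064  0.03853234]
```

Gripped. The pointer triangulates to azimuth 216.1° and the handle sits at 161.4°, so the turn left is about 114.7°. First 45°:

drive_tool --pt "0 -0.38 1.5 -0.157 0 0 1" --pt "0 -0.52 3.05 -0.314 0 0 1" --pt "0 -0.41 4.59 -0.471 0 0 1" --pt "0 -0.07 6.1 -0.628 0 0 1" --pt "0 0.51 7.54 -0.785 0 0 1"

```text
t: 2.82
tcp_pos: [483.9, 205.5, 129.6]
ee_rot: [158.6, 89.9, 114.1]
wrist_force: [1.5, 7.3, -14.3]
opening: 14.3
```

```bash
cat > arc.py <<'E'
from h import *
C=np.array([573,249.2])
s=state();p=np.array(s['tcp_pos'])[:2]-C;print("handle az",np.degrees(np.arctan2(p[1],p[0]))%360,"r",np.hypot(*p),"torque",np.round(s['torque'],2));to(s['tcp_pos'],0)
E
python3 arc.py
```

```text
handle az 206.13985628950033 r 99.2654975955716 torque [ 1.05 -0.16 -0.02]
t 2.83 tcp [483.9 205.5 129.6] F [  1.5   7.3 -14.3] open 14.3 az 45.5 j6 -27.3
shift cm [0. 0. 0.] rot [ 0.794 -0.003  0.   ]
```

drive_tool --pt "0 -0.38 1.5 -0.157 0 0 1" --pt "0 -0.52 3.05 -0.314 0 0 1" --pt "0 -0.41 4.59 -0.471 0 0 1" --pt "0 -0.07 6.1 -0.628 0 0 1" --pt "0 0.51 7.54 -0.785 0 0 1"

```text
t: 3.45
tcp_pos: [539.5, 155.4, 129.6]
ee_rot: [170.2, 89.7, 170.6]
wrist_force: [-3.4, 4.3, -8.9]
opening: 14.1
```

drive_tool --pt "0 -0.38 1.5 -0.157 0 0 1" --pt "0 -0.52 3.05 -0.314 0 0 1" --pt "0 -0.46 4.22 -0.433 0 0 1" --pt "0 -0.46 4.22 -0.433 0 0 1"

```text
t: 3.95
tcp_pos: [584.0, 150.3, 129.6]
ee_rot: [-128.1, 89.9, -103.1]
wrist_force: [1.4, -1.9, -9.7]
opening: 14.3
```

```bash
python3 - <<'E'
import arc
from h import *
im=camera("top");cv2.imwrite("pics/top1.png",im[:,:,::-1]);cv2.imwrite("pics/top1c.png",cv2.resize(im[145:265,80:200,::-1],(600,600),interpolation=3))
m=camera_model("wrist");im=camera("wrist");cv2.imwrite("pics/w2.png",im[:,:,::-1]);np.save("w2.npy",m)
E
```

```text
handle az 276.3276172130513 r 99.48726886647218 torque [-0.3  -0.22  0.2 ]
t 3.95 tcp [584.  150.3 129.6] F [ 1.4 -1.9 -9.7] open 14.3 az 115.0 j6 -104.5
shift cm [0. 0. 0.] rot [2.007e+00 0.000e+00 1.000e-03]
```

View pics/top1c.png

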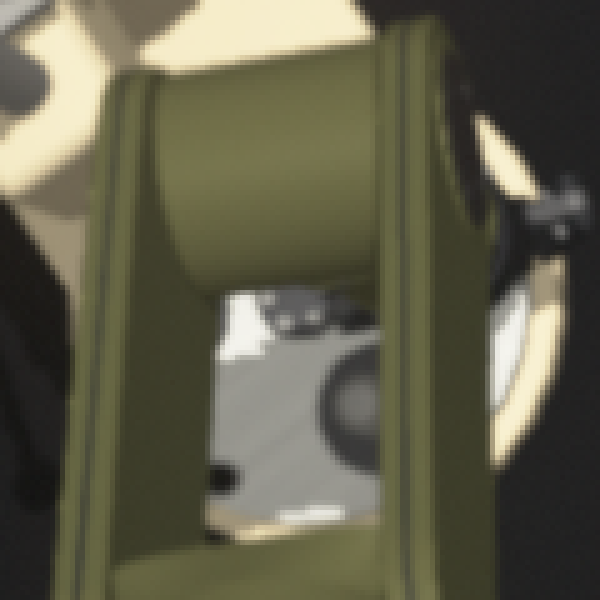

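The arm hides the turret in this view. I'll release, rise and look from the wrist above the arbor.

drive_tool --pt "0 0 0 0 0 0 0.5" --pt "0 0 0 0 0 0 0.5" --pt "-4 0 0 0 0 0 0.5" --pt "-9 0 0 0 0 0 0.5" --pt "-14 0 0 0 0 0 0.5"

```text
t: 4.68
tcp_pos: [583.8, 151.3, 271.9]
ee_rot: [3.4, 89.9, 28.4]
wrist_force: [0.9, -0.6, -0.6]
opening: 42.4
```

```bash
python3 -c "
from h import *
to([516,208,275],0)"
```

```text
t 4.67 tcp [583.8 151.3 271.9] F [ 0.9 -0.6 -0.6] open 42.4 az 115.0 j6 -104.5
shift cm [-0.31  8.   -3.75] rot [ 2.008e+00  1.000e-03 -2.000e-03]
```

drive_tool --pt "0 2 -1 0.18 0 0 0.3" --pt "-0.1 4 -2 0.36 0 0 0.1" --pt "-0.2 6 -3 0.54 0 0 0" --pt "-0.3 8 -3.75 0.72 0 0 0" --pt "-0.3 8 -3.75 0.9 0 0 0"

```text
t: 5.3
tcp_pos: [514.8, 208.9, 273.8]
ee_rot: [73.7, 89.9, 47.0]
wrist_force: [-0.4, -0.1, -0.4]
opening: 85.1
```

drive_tool --pt "0 0 0 0.18 0 0 0" --pt "0 0 0 0.36 0 0 0" --pt "0 0 0 0.54 0 0 0" --pt "0 0 0 0.72 0 0 0" --pt "0 0 0 0.9 0 0 0"

```text
t: 5.92
tcp_pos: [516.1, 208.0, 273.6]
ee_rot: [108.9, 89.9, 30.5]
wrist_force: [0.1, -0.0, 0.3]
opening: 85.2
```

drive_tool --pt "0 0 0 0.18 0 0 0" --pt "0 0 0 0.2 0 0 0" --pt "0 0 0 0.2 0 0 0"

```text
t: 6.3
tcp_pos: [516.1, 207.7, 273.0]
ee_rot: [116.7, 89.9, 27.3]
wrist_force: [-0.3, 0.3, -0.8]
opening: 85.6
```

```bash
python3 - <<'E'
from h import *
to([516,208,275],0)
m=camera_model("wrist");im=camera("wrist");cv2.imwrite("pics/w3.png",im[:,:,::-1]);np.save("w3.npy",m)
cv2.imwrite("pics/w3c.png",cv2.resize(im[60:360,130:530,::-1],(800,600),interpolation=3))
E
```

```text
t 6.3 tcp [516.1 207.7 273. ] F [-0.3  0.3 -0.8] open 85.6 az 0.6 j6 17.0
shift cm [-0.2  -0.01 -0.03] rot [ 0.011 -0.001 -0.001]
```

View pics/w3c.png

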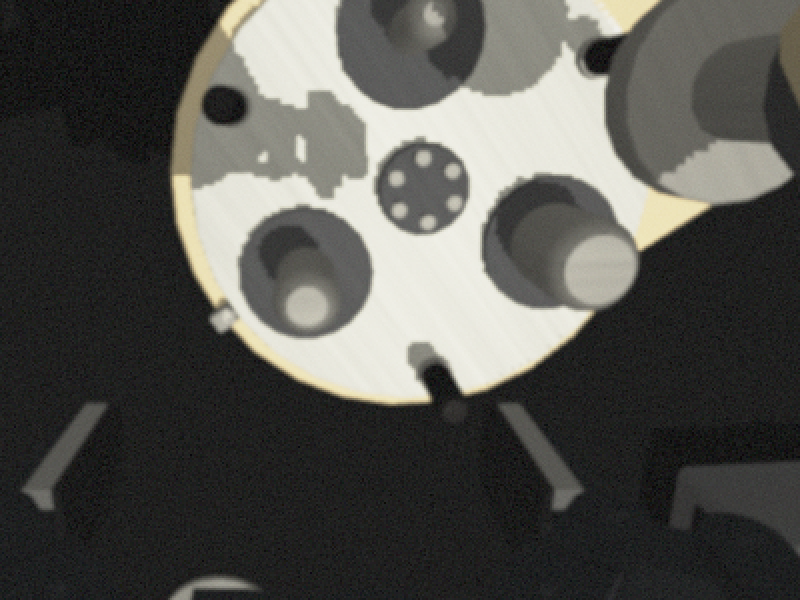

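The view is clear: seat at crop (306,272), arbor tip (307,307), hub (423,188), pointer (223,319). I'll compute the residual angle from these.

```bash
python3 - <<'E'
from h import *
m=np.load("w3.npy",allow_pickle=True).item();m1=np.load("w1.npy",allow_pickle=True).item();mt=camera_model("top")
P=lambda x,y:[130+x/2,60+y/2]
im=cv2.imread("pics/w3.png");hs=cv2.cvtColor(im,cv2.COLOR_BGR2GRAY)
# seat ellipse: dark grey disc points on its outline read from crop
c3=lambda pts:cv2.fitEllipse(np.array([P(*p) for p in pts],np.float32))
hub=P(423,188)
print("pointer tri w1-w3",tri(m,P(223,319),m1,[277,286]),"top-w3",tri(m,P(223,319),mt,[168.8,244.6]))
print("hub tri",tri(m,hub,m1,[377.5,230]))
H=onplane(m,[hub],49)[0];S=onplane(m,[P(306,272)],52)[0];T=onplane(m,[P(307,307)],102)[0];B=onplane(m,[P(548,241)],52)[0];BT=onplane(m,[P(601,270)],102)[0];TH=onplane(m,[P(411,36)],52)[0];TT=onplane(m,[P(434,14)],102)[0]
az=lambda v:np.degrees(np.arctan2(v[1],v[0]))%360
for n,v,o in(("seat",S,0),("tip",T,0),("bigseat",B,120),("bigtip",BT,120),("thinseat",TH,240),("thintip",TT,240)):
    d=v-H;print(n,v.round(1),"r",np.hypot(*d[:2]).round(1),"mid az",round((az(d)-o)%360,1))
print("hub",H.round(1))
for z in(36,40,46):
    q=onplane(m,[P(223,319)],z)[0]-H;print("pointer",z,az(q).round(1),np.hypot(*q[:2]).round(1))
print("mean circle centre",((T+BT+TT)/3).round(1),((S+B+TH)/3).round(1))
E
```

```text
pointer tri w1-w3 (array([474.97077473, 176.44615028,  34.30188492]), np.float64(0.31455621010535145)) top-w3 (array([474.64219979, 177.28687069,  36.63846082]), np.float64(1.0148414396683483))
hub tri (array([573.88576568, 248.75597162,  50.3192353 ]), np.float64(0.09772067182886411))
seat [518.7 207.3  52. ] r 69.2 mid az 216.7
tip [518.8 205.  102. ] r 70.5 mid az 218.2
bigseat [636.5 224.2  52. ] r 66.9 mid az 218.6
bigtip [639.2 222.3 102. ] r 70.1 mid az 217.9
thinseat [563.9 315.9  52. ] r 68.0 mid az 218.7
thintip [563.5 317.6 102. ] r 69.8 mid az 218.8
hub [574.2 248.6  49. ]
pointer 36 215.9 122.3
pointer 40 215.5 121.1
pointer 46 214.9 119.3
mean circle centre [573.8 248.3 102. ] [573.  249.1  52. ]
```

Tips and seats both give the middle arbor at 218.2°, and the pointer at 216.0°, so it has overshot by about 2°. I'll regrip at handle_c (az ≈158°) with the jaws tangential and nudge it back by 2°.

drive_tool --pt "0 -0.7 -1.6 -0.18 0 0 0.2" --pt "0.2 -1.4 -3.2 -0.36 0 0 0.4" --pt "0.4 -2.1 -4.8 -0.54 0 0 0.5" --pt "0.6 -2.8 -6.4 -0.72 0 0 0.5" --pt "0.8 -3.4 -7.7 -0.9 0 0 0.5"

```text
t: 6.98
tcp_pos: [481.2, 284.9, 264.5]
ee_rot: [99.0, 90.0, 61.4]
wrist_force: [0.1, 0.3, 0.6]
opening: 42.9
```

drive_tool --pt "0 0 0 -0.15 0 0 0.5" --pt "0 0 0 -0.28 0 0 0.5" --pt "0 0 0 -0.28 0 0 0.5"

```text
t: 7.35
tcp_pos: [481.4, 284.4, 264.5]
ee_rot: [93.8, 90.0, 71.9]
wrist_force: [-0.1, 0.2, 0.1]
opening: 42.8
```

```bash
python3 - <<'E'
from h import *
to([482,285,129],68)
m=camera_model("wrist");im=camera("wrist");cv2.imwrite("pics/w4.png",im[:,:,::-1]);np.save("w4.npy",m)
u=proj(m,[[482.6,285,90]])[0];print(u)
# black pin: dark blob near the prediction on white plate
g=cv2.cvtColor(im,cv2.COLOR_RGB2GRAY);x,y=u.astype(int);w=g[y-22:y+23,x-22:x+23];cv2.imwrite("pics/w4c.png",cv2.resize(w,(450,450),interpolation=3))
k=(w<45).astype(np.uint8);n,l,st,ce=cv2.connectedComponentsWithStats(k)
for i in range(1,n):
    if st[i,4]>40:print(st[i],ce[i]+[x-22,y-22])
E
```

```text
t 7.35 tcp [481.4 284.4 264.5] F [-0.1  0.2  0.1] open 42.8 az 68.1 j6 -41.8
shift cm [13.55  0.08  0.03] rot [ 0.001 -0.    -0.   ]
[281.90882033 209.70871165]
[ 17   4  14  21 172] [282.53488372 198.59302326]
```

View pics/w4c.png

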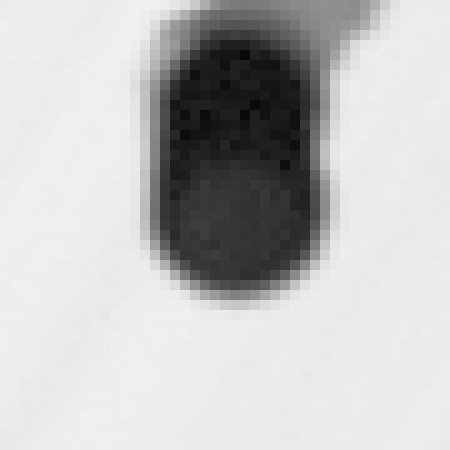

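drive_tool --pt "5 0.2 0 0 0 0 0.5" --pt "10 0.2 0 0 0 0 0.5" --pt "13.5 0.2 0 0 0 0 0.5" --pt "13.5 0.2 0 0 0 0 1" --pt "13.5 0.2 0 0 0 0 1"

```text
t: 8.02
tcp_pos: [482.0, 285.9, 129.4]
ee_rot: [-130.0, 89.9, -152.0]
wrist_force: [-0.5, 0.4, -13.1]
opening: 13.9
```

drive_tool --pt "0 0 0 0 0 0 1" --pt "0 0 0 0 0 0 1" --pt "0 0.18 0 0.018 0 0 1" --pt "0 0.36 0 0.037 0 0 1" --pt "0 0.36 0 0.037 0 0 1"

```text
t: 8.65
tcp_pos: [483.3, 289.1, 129.4]
ee_rot: [-105.6, 89.9, -129.6]
wrist_force: [-0.0, -4.9, -11.2]
opening: 14.5
```

drive_tool --pt "0 0 0 0 0 0 0.5" --pt "0 0 0 0 0 0 0.4" --pt "-5 0 0 0 0 0 0.3" --pt "-10 0 0 0 0 0 0.1" --pt "-14 0 0 0 0 0 0"

```text
t: 9.28
tcp_pos: [484.7, 290.6, 273.3]
ee_rot: [57.9, 89.6, 33.8]
wrist_force: [-0.0, 0.4, 0.9]
opening: 85.1
```

```bash
python3 - <<'E'
from h import *
to([516,208,275],0)
E
```

```text
t 9.28 tcp [484.7 290.6 273.3] F [-0.   0.4  0.9] open 85.1 az 66.0 j6 -39.3
shift cm [-0.18 -6.27  6.22] rot [ 1.151 -0.    -0.007]
```

drive_tool --pt "0 -1.2 1.2 0.18 0 0 0" --pt "0 -2.4 2.4 0.36 0 0 0" --pt "-0.1 -3.7 3.7 0.54 0 0 0" --pt "-0.2 -5 5 0.72 0 0 0" --pt "-0.2 -6.3 6.2 0.9 0 0 0"

```text
t: 9.9
tcp_pos: [515.7, 206.9, 273.3]
ee_rot: [102.3, 89.7, 26.4]
wrist_force: [0.6, 0.4, 0.1]
opening: 85.1
```

drive_tool --pt "0 0 0 0.18 0 0 0" --pt "0 0 0 0.25 0 0 0" --pt "0 0 0 0.25 0 0 0"

```text
t: 10.28
tcp_pos: [515.3, 207.2, 272.9]
ee_rot: [116.3, 89.8, 26.4]
wrist_force: [0.5, -0.6, -0.2]
opening: 85.1
```

```bash
python3 - <<'E'
from h import *
to([516,208,275],0)
m=camera_model("wrist");im=camera("wrist");cv2.imwrite("pics/w5.png",im[:,:,::-1]);np.save("w5.npy",m)
cv2.imwrite("pics/w5c.png",cv2.resize(im[60:360,130:530,::-1],(800,600),interpolation=3))
E
```

```text
t 10.28 tcp [515.3 207.2 272.9] F [ 0.5 -0.6 -0.2] open 85.1 az 0.1 j6 17.4
shift cm [-0.21  0.07 -0.08] rot [ 0.002 -0.002 -0.003]
```

View pics/w5c.png

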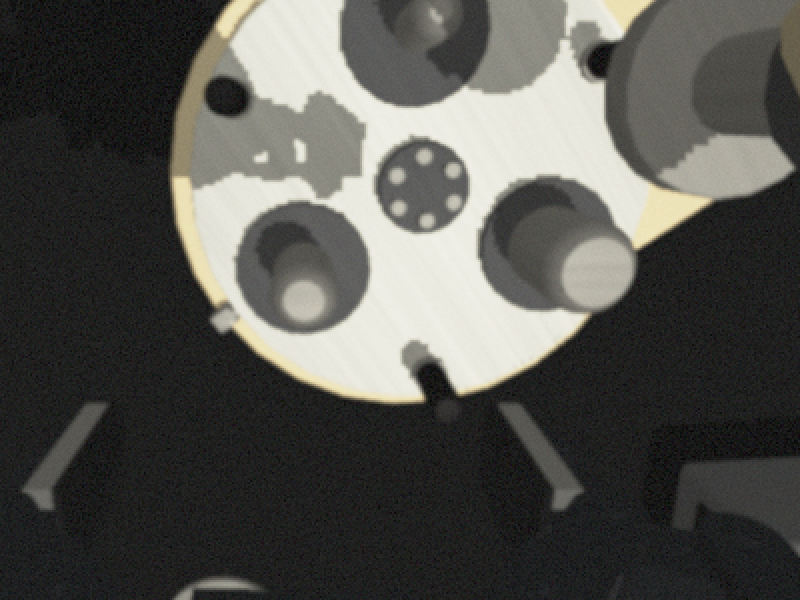

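The tip is now at crop (304,301), the seat at (303,268), handle_c at (228,97) and the pointer at (223,319). Next I'll recompute the angle.

```bash
python3 - <<'E'
from h import *
m=np.load("w5.npy",allow_pickle=True).item();m1=np.load("w1.npy",allow_pickle=True).item()
P=lambda x,y:[130+x/2,60+y/2]
pl=lambda p,z:onplane(m,[P(*p)],z)[0]
az=lambda v:np.degrees(np.arctan2(v[1],v[0]))%360
H=pl((422,186),49);ts=[pl(p,102) for p in((304,301),(597.5,273),(436,12))];ss=[pl(p,52) for p in((303,267.5),(545,243),(415,32))]
for n,q in(("tips",ts),("seats",ss)):
    c=sum(q)/3;print(n,c.round(1),[ (round(az(v-c)-o)%360 if 0 else round((az(v-c)-o)%360,1)) for v,o in zip(q,(0,120,240))],[round((az(v-H)-o)%360,1) for v,o in zip(q,(0,120,240))])
print("hub",H,"tip",ts[0].round(1),"seat",ss[0].round(1))
pt,e=tri(m,P(223,319),m1,[277,286]);print("pointer",pt,e,az(pt-H))
for z in(34,40):print(az(pl((223,319),z)-H))
hc=pl((228,97),90)-H;print("handle c->mid",az(hc)+60, "a", az(pl((448,410),90)-H)-60)
E
```

```text
tips [573.2 248.2 102. ] [np.float64(216.0), np.float64(216.1), np.float64(216.9)] [np.float64(216.2), np.float64(215.4), np.float64(217.4)]
seats [572.7 249.4  52. ] [np.float64(215.7), np.float64(216.2), np.float64(215.5)] [np.float64(214.8), np.float64(216.3), np.float64(216.3)]
hub [573.7493143  248.81368829  49.        ] tip [517.1 207.3 102. ] seat [516.9 209.3  52. ]
pointer [474.84388629 177.23472105  35.76476839] 0.6445855096605309 215.89368102285388
216.03312072281975
215.47928223150453
handle c->mid 215.75340572545434 a 215.80469959356424
```

Arbor 216.0°, pointer 216.0°: aligned. Arbor centre ≈ (517, 208). Now to spring_a at (623.5,-237).

drive_tool --pt "0.2 1.4 5.5 0 0 0 0" --pt "0.4 2.8 11 0 0 0 0" --pt "0.6 4.1 16.5 0 0 0 0" --pt "0.8 5.5 22 0 0 0 0" --pt "1.1 6.9 27.5 0 0 0 0"

```text
t: 10.95
tcp_pos: [584.7, -69.8, 261.3]
ee_rot: [90.5, 89.9, 0.6]
wrist_force: [0.8, 0.8, 0.1]
opening: 85.5
```

drive_tool --pt "0.2 1.3 5.5 0 0 0 0" --pt "0.2 2.6 11 0 0 0 0" --pt "0.2 3.9 16.6 0 0 0 0" --pt "0.2 3.9 16.9 0 0 0 0" --pt "0.2 3.9 16.9 0 0 0 0"

```text
t: 11.58
tcp_pos: [622.9, -237.3, 258.4]
ee_rot: [171.4, 90.0, 81.4]
wrist_force: [0.3, 0.1, 0.5]
opening: 85.0
```

```bash
cat > look.py <<'E'
from h import *
import sys
def look(X,z,name,half=55):
    "find the bright disc nearest X in the wrist picture; centre on plane z, diameter there"
    m=camera_model("wrist");im=camera("wrist");cv2.imwrite(f"pics/{name}.png",im[:,:,::-1]);np.save(name+".npy",m)
    u=proj(m,[[X[0],X[1],z]])[0];g=cv2.cvtColor(im,cv2.COLOR_RGB2GRAY)
    k=(cv2.GaussianBlur(g,(3,3),0)>75).astype(np.uint8)
    cs=[c for c in cv2.findContours(k,cv2.RETR_EXTERNAL,cv2.CHAIN_APPROX_NONE)[0] if cv2.contourArea(c)>600]
    c=min(cs,key=lambda c:np.linalg.norm(np.mean(c[:,0],0)-u))
    e=cv2.fitEllipse(cv2.convexHull(c));W=onplane(m,c[:,0],z)[:,:2]
    (cx,cy),r=cv2.minEnclosingCircle(W.astype(np.float32))
    print(name,"pred px",u.round(),"ellipse",np.round(e[0],1),np.round(e[1],1),"world",round(cx,1),round(cy,1),"dia",round(2*r,1));return m,e
if __name__=="__main__":
    x,y,z,n=sys.argv[1:5];x,y,z=float(x),float(y),float(z);to([x,y,80],0);look([x,y],z,n)
E
python3 look.py 623.5 -236.8 3 a1
```

```text
t 11.57 tcp [ 622.9 -237.3  258.4] F [0.3 0.1 0.5] open 85.0 az 0.0 j6 -24.6
shift cm [17.84  0.06 -0.03] rot [ 0.001 -0.001 -0.   ]
a1 pred px [281. 187.] ellipse [281.  186.9] [59.8 60.9] world 623.3 -237.1 dia 66.9
```

The wrist view finds spring_a at (623.3,-237.1), with the TCP right above it. I'll descend with the jaws at about 72 mm, the last part in small steps feeling for the bench.

drive_tool --pt "6 0.05 0 0 0 0 0.15" --pt "12 0.05 0 0 0 0 0.15" --pt "16 0.05 0 0 0 0 0.15" --pt "17.6 0.05 0 0 0 0 0.15"

```text
t: 12.12
tcp_pos: [621.9, -234.6, 80.1]
ee_rot: [-117.9, 89.7, 152.3]
wrist_force: [0.0, 0.0, 0.7]
opening: 72.4
```

drive_tool --pt "0.2 0 0 0 0 0 0.15" --pt "0.4 0 0 0 0 0 0.15"

```text
t: 12.38
tcp_pos: [624.9, -237.3, 80.4]
ee_rot: [66.7, 89.8, -23.2]
wrist_force: [0.3, 0.4, 0.1]
opening: 72.6
```

drive_tool --pt "0.2 0 0 0 0 0 0.15" --pt "0.4 0 0 0 0 0 0.15"

```text
t: 12.62
tcp_pos: [624.1, -237.6, 75.7]
ee_rot: [66.0, 89.9, -24.0]
wrist_force: [0.2, -0.6, 0.8]
opening: 73.1
```

drive_tool --pt "0.2 -0.05 0 0 0 0 0.15" --pt "0.4 -0.05 0 0 0 0 0.15" --pt "0.4 -0.05 0 0 0 0 0.15"

```text
t: 13.0
tcp_pos: [622.7, -237.2, 70.1]
ee_rot: [-113.8, 90.0, 156.2]
wrist_force: [-0.0, 0.7, 0.9]
opening: 73.0
```

drive_tool --pt "0.15 0 0 0 0 0 0.15" --pt "0.3 0 0 0 0 0 0.15" --pt "0.3 0 0 0 0 0 0.15"

```text
t: 13.38
tcp_pos: [622.8, -237.2, 67.2]
ee_rot: [-112.0, 90.0, 158.1]
wrist_force: [0.4, -0.5, 0.5]
opening: 72.5
```

drive_tool --pt "0.1 0 0 0 0 0 0.15" --pt "0.2 0 0 0 0 0 0.15" --pt "0.2 0 0 0 0 0 0.15"

```text
t: 13.75
tcp_pos: [622.9, -237.2, 65.3]
ee_rot: [-114.7, 90.0, 155.3]
wrist_force: [-0.1, -0.4, -1.0]
opening: 72.5
```

drive_tool --pt "0.1 0 0 0 0 0 0.15" --pt "0.15 0 0 0 0 0 0.15" --pt "0.15 0 0 0 0 0 0.15"

```text
t: 14.12
tcp_pos: [623.0, -237.2, 64.2]
ee_rot: [61.5, 90.0, -28.5]
wrist_force: [0.0, 0.4, 3.1]
opening: 72.6
```

The bench is just touched at TCP z 64.2 with a 72.6 mm opening. Closing to 63 mm swings the tips forward about 3 mm, so I'll rise 4 mm and grip.

drive_tool --pt "-0.4 0.03 0 0 0 0 0.15" --pt "-0.4 0.03 0 0 0 0 0.25" --pt "-0.4 0.03 0 0 0 0 0.5" --pt "-0.4 0.03 0 0 0 0 1" --pt "-0.4 0.03 0 0 0 0 1"

```text
t: 14.75
tcp_pos: [623.5, -237.4, 69.0]
ee_rot: [62.7, 89.9, -27.3]
wrist_force: [-1.1, 0.4, 6.3]
opening: 59.0
```

drive_tool --pt "-0.4 0 0 0 0 0 1" --pt "-0.8 0 0 0 0 0 1"

```text
t: 15.0
tcp_pos: [623.1, -237.2, 75.8]
ee_rot: [-111.1, 90.0, 159.0]
wrist_force: [-0.2, 0.7, -1.2]
opening: 58.8
```

drive_tool --pt "-2 0 0 0 0 0 1" --pt "-6 0 0 0 0 0 1" --pt "-6 0 0 0 0 0 1"

```text
t: 15.38
tcp_pos: [625.4, -238.2, 139.4]
ee_rot: [65.3, 89.6, -24.6]
wrist_force: [-0.4, 0.1, -1.2]
opening: 58.6
```

```bash
python3 - <<'E'
from h import *
to([517,208,200],0)
im=camera("wrist");cv2.imwrite("pics/g1.png",im[:,:,::-1]);m=camera_model("wrist");np.save("g1.npy",m)
s=camera("scene");u=proj(camera_model("scene"),[state()['tcp_pos']-np.array([0,0,60])])[0].astype(int);print(u)
c=cv2.resize(s[max(u[1]-45,0):u[1]+45,u[0]-45:u[0]+45,::-1],(300,300),interpolation=3)
o=np.zeros((420,800,3),np.uint8);o[:,:500]=im[:,30:530,::-1];o[:300,500:]=c;cv2.imwrite("pics/g1c.png",o)
E
```

```text
t 15.38 tcp [ 625.4 -238.2  139.4] F [-0.4  0.1 -1.2] open 58.6 az 0.1 j6 -24.5
shift cm [ -6.26 -10.76 -44.61] rot [ 0.001  0.003 -0.007]
[221 216]
```

View pics/g1c.png

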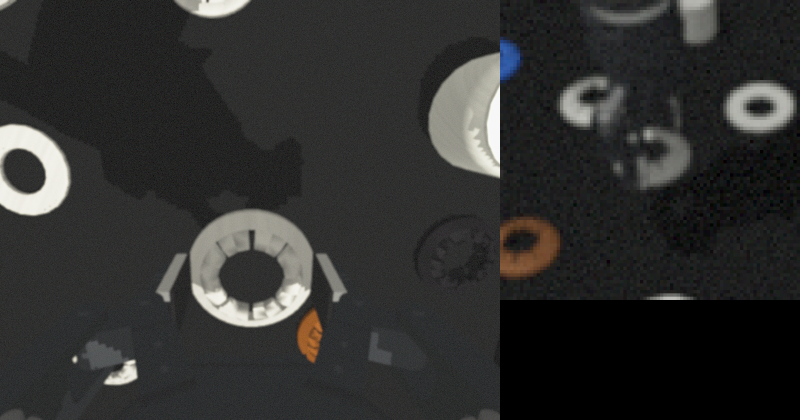

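The spring is held between the tips. Its bore centre looks offset from its outline, so I'll check numerically for tilt and dome/dish, comparing with the on-bench picture.

```bash
python3 - <<'E'
from h import *
def ana(name,box,thr):
    m=np.load(name+".npy",allow_pickle=True).item();g=cv2.cvtColor(cv2.imread(f"pics/{name}.png"),cv2.COLOR_BGR2GRAY);x0,y0,x1,y1=box
    k=np.zeros_like(g);k[y0:y1,x0:x1]=(cv2.GaussianBlur(g,(3,3),0)>thr)[y0:y1,x0:x1]
    cs,h=cv2.findContours(k,cv2.RETR_CCOMP,cv2.CHAIN_APPROX_NONE)
    i=max(range(len(cs)),key=lambda i:cv2.contourArea(cs[i]) if h[0][i][3]<0 else 0)
    e=cv2.fitEllipse(cv2.convexHull(cs[i]));print(name,"outer",np.round(e,1).tolist() if 0 else e)
    j=max((j for j in range(len(cs)) if h[0][j][3]==i),key=lambda j:cv2.contourArea(cs[j]));f=cv2.fitEllipse(cs[j]);print("   hole",f)
    mo=cv2.moments(cs[j]);print("   hole c",mo['m10']/mo['m00'],mo['m01']/mo['m00'])
    return m,e,f
m,e,f=ana("a1",(240,150,322,225),75)
for zi in(0,12):print("pred hole centre px if bore rim at z",zi,proj(m,[[623.3,-237.1,zi]]))
print(proj(m,[[623.3,-237.1,3]]))
m,e,f=ana("g1",(215,200,346,335),60)
s=state();p=np.array(s['tcp_pos'])
for L in(60,66,70):print(L,"proj TCP axis pt",proj(m,[p-[0,0,L]]).round(1),"dia px",np.diff(proj(m,[p+[31.5,0,-L],p-[31.5,0,L]])[:,0]))
# also the spring's other candidates in old top view: outer vs hole offset
E
python3 - <<'E'
import cv2,numpy as np
a=cv2.imread("pics/a1.png")[140:235,233:328];b=cv2.imread("pics/top0.png")
o=np.hstack([cv2.resize(a,(380,380),interpolation=3),cv2.resize(b[180:210,257:287],(380,380),interpolation=3)]);cv2.imwrite("pics/a1c.png",o)
E
```

```text
a1 outer ((280.98809814453125, 186.9445037841797), (59.81727981567383, 60.94697570800781), 89.47977447509766)
   hole ((280.9386901855469, 188.82850646972656), (26.518476486206055, 27.746417999267578), 93.84699249267578)
   hole c 280.93955245568145 188.8250508573089
pred hole centre px if bore rim at z 0 [[280.98807245 187.11975376]]
pred hole centre px if bore rim at z 12 [[280.9895198 189.5881905]]
[[280.98842492 187.72086085]]
g1 outer ((280.8836364746094, 268.05548095703125), (120.79060363769531, 129.39102172851562), 89.81816864013672)
   hole ((280.9721374511719, 273.08203125), (59.75577926635742, 65.7669448852539), 1.608018398284912)
   hole c 280.97198827125834 275.2720693742591
60 proj TCP axis pt [[277.7 275.7]] dia px [-130.32691342]
66 proj TCP axis pt [[277.8 269.7]] dia px [-125.46441097]
70 proj TCP axis pt [[277.8 266. ]] dia px [-122.4178905]
```

View pics/a1c.png

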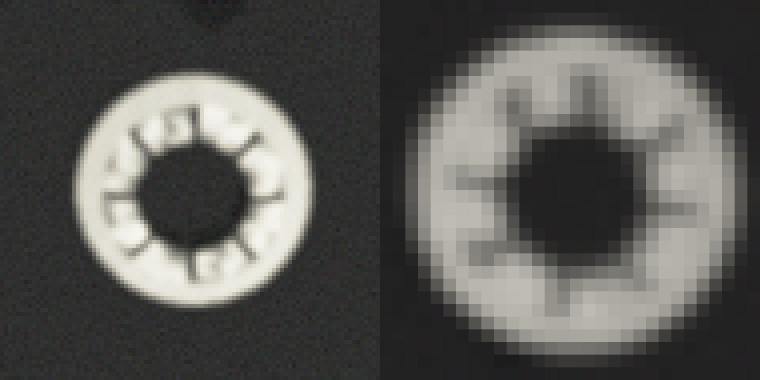

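The bore rim is about 7–9 mm above the outer rim, on the bench and in the grip alike. So the spring is held dome up, level and centred, with its underside about 69 mm below the TCP. Carrying it above the arbor.

drive_tool --pt "-4 -0.8 -3 0 0 0 1" --pt "-6.4 -2.1 -8.5 0 0 0 1" --pt "-6.4 -3.4 -14 0 0 0 1" --pt "-6.4 -4.7 -19.5 0 0 0 1" --pt "-6.4 -6 -25 0 0 0 1"

```text
t: 16.1
tcp_pos: [561.4, 14.4, 198.5]
ee_rot: [-95.9, 89.8, 174.2]
wrist_force: [0.7, 0.1, -0.7]
opening: 58.9
```

drive_tool --pt "0 -1.3 -5.5 0 0 0 1" --pt "0 -2.6 -11 0 0 0 1" --pt "0 -3.9 -16 0 0 0 1" --pt "0 -4.7 -19.5 0 0 0 1" --pt "0 -4.7 -19.5 0 0 0 1"

```text
t: 16.73
tcp_pos: [514.1, 209.8, 198.5]
ee_rot: [-83.2, 89.8, -172.9]
wrist_force: [-0.4, -0.4, -0.7]
opening: 58.6
```

```bash
cat > hov.py <<'E'
from h import *
import sys
to([516.8,207.8,float(sys.argv[1])],0)
m=camera_model("wrist");im=camera("wrist");cv2.imwrite(f"pics/{sys.argv[2]}.png",im[:,:,::-1]);np.save(sys.argv[2]+".npy",m)
print("tool axis point px at tip z=102",proj(m,[[*state()['tcp_pos'][:2],102]]).round(1),"arbor pred",proj(m,[[516.8,207.8,102]]).round(1))
g=cv2.GaussianBlur(cv2.cvtColor(im,cv2.COLOR_RGB2GRAY),(3,3),0);w=g[200:310:6,230:335:5];print(w)
E
python3 hov.py 190 h1
```

```text
t 16.73 tcp [514.1 209.8 198.5] F [-0.4 -0.4 -0.7] open 58.6 az 0.3 j6 17.5
shift cm [0.84 0.27 0.2 ] rot [0.005 0.    0.003]
tool axis point px at tip z=102 [[281.6 249.2]] arbor pred [[285.3 250.1]]
[[132 132 167 149  91  81  56  55  56  55  54  53  54  57  54  55  73  90
   97 230 233]
 [131 183 141  70  89  61  56  55  57  66  80  83  79  63  63  75  91  96
   96 149 233]
 [131 132 123  57  55  57  68  83  91  95  95  98  96  88  88  96  96  95
   96 100 233]
 [224 140 105  61  86 104 102 104 105 103 103 104 107 105 104 105  95  90
   95  96 228]
 [226 225 123 103 102 105 104 105 106 104 103 105 108 106 105 105 103 105
   94  92 231]
 [218 108 105 103 103 105 104 103  98  93  96 100 106 105 105 104 103 103
  102 100 194]
 [112 102 104 104 101  99 101  92  97  96 122 116 108 106 105  93 101 104
  103 101 100]
 [104 103 105 134  93  99 103  85  89  97 173 121 107 109 104 102 101 100
  102 100 101]
 [101 102 100  96 154 101  97  92  94 106 173 121  88  91  98 105 105  87
   85 100 100]
 [102  98  98 101  91 144 110  83 105 155 112 104 153 168  91  91  84  99
   95  94 100]
 [102  85  97 100  91 193 227 223 146  91 104 105 107 121 157 228 109  96
  101 102 100]
 [ 96  93  98  97  96 220 224 228 226 224 195 179 205 228 232 228 211  85
   98 100  92]
 [ 98 102  99  88  37  39 163 223 225 226 227 225 228 229 229 231 228 121
   95  99  84]
 [ 89  98  94  83  38  30  28  44 170 224 224 227 226 227 229 228 231 121
   95  97  96]
 [ 94  85  99  95  60  30  29  30  28  49 183 222 225 226 228 228 223  85
   94 115 121]
 [149  91  98  91 114  48  32  31  32  32  32  31  80 174 219 225 122 113
  161 179 158]
 [151 154 173 171 179 113  49  31  31  26  33  31  32  29  37  59 132 154
  172 137 166]
 [129 156 138 159 168 110 150 111  61  46  31  49  78  71 117 110 126 173
  164 166 162]
 [ 32 120 153 135 144 168 170 135  87  81  37 146 166 108 126 156 125 115
  166 157  49]]
```

drive_tool --pt "0 0 0 0 0 0 1" --pt "0 0 0 0 0 0 1"

```text
t: 17.02
tcp_pos: [516.0, 206.4, 199.5]
ee_rot: [-53.9, 89.9, -143.9]
wrist_force: [0.1, -0.1, 0.4]
opening: 58.4
```

```bash
python3 hov.py 190 h2 | head -3; python3 - <<'E'
from h import *
m=np.load("h2.npy",allow_pickle=True).item();g=cv2.cvtColor(cv2.imread("pics/h2.png"),cv2.COLOR_BGR2GRAY)
c=cv2.HoughCircles(cv2.GaussianBlur(g[220:300,240:330],(3,3),0),cv2.HOUGH_GRADIENT,1,10,param1=80,param2=8,minRadius=8,maxRadius=16)
print(None if c is None else (c[0][:4]+[240,220,0]).round(1), "exp tip radius px",304*8.5/(198.5+70-102))
E
```

```text
t 17.02 tcp [516.  206.4 199.5] F [ 0.1 -0.1  0.4] open 58.4 az -0.0 j6 17.5
shift cm [ 0.95  0.09 -0.14] rot [-0.001  0.001  0.001]
tool axis point px at tip z=102 [[280.6 246.2]] arbor pred [[281.9 244.2]]
[[299.5 244.5  14.1]
 [301.5 281.5  15.4]
 [300.5 264.5  10.3]
 [321.5 259.5  13.1]] exp tip radius px 15.51951951951952
```

drive_tool --pt "1 0.08 -0.14 0 0 0 1" --pt "2.2 0.08 -0.14 0 0 0 1" --pt "3.2 0.08 -0.14 0 0 0 1" --pt "4 0.08 -0.14 0 0 0 1" --pt "4 0.08 -0.14 0 0 0 1"

```text
t: 17.7
tcp_pos: [516.0, 208.9, 158.9]
ee_rot: [-71.8, 89.9, -161.7]
wrist_force: [-0.3, -0.6, -0.6]
opening: 58.7
```

drive_tool --pt "1 0 0 0 0 0 1" --pt "2 0 0 0 0 0 1" --pt "2.8 0 0 0 0 0 1" --pt "3.3 0 0 0 0 0 1" --pt "3.3 0 0 0 0 0 1"

```text
t: 18.32
tcp_pos: [516.3, 208.9, 126.2]
ee_rot: [-68.8, 89.9, -158.8]
wrist_force: [0.6, -2.1, -2.8]
opening: 58.8
```

drive_tool --pt "0.15 0 0 0 0 0 1" --pt "0.3 0 0 0 0 0 1" --pt "0.3 0 0 0 0 0 1"

```text
t: 18.7
tcp_pos: [516.5, 208.8, 124.0]
ee_rot: [-1.3, 90.0, -91.2]
wrist_force: [-0.1, -3.8, 0.6]
opening: 58.8
```

drive_tool --pt "0.15 0 0.1 0 0 0 1" --pt "0.3 0 0.1 0 0 0 1" --pt "0.3 0 0.1 0 0 0 1"

```text
t: 19.08
tcp_pos: [517.0, 208.5, 121.1]
ee_rot: [132.4, 89.9, 42.4]
wrist_force: [-0.5, -1.7, 1.1]
opening: 59.2
```

drive_tool --pt "0.1 0 0 0 0 0 1" --pt "0.1 0 0 0 0 0 1"

```text
t: 19.32
tcp_pos: [517.0, 208.4, 120.9]
ee_rot: [123.3, 89.9, 33.4]
wrist_force: [-2.4, 0.2, 7.8]
opening: 58.8
```

Seated: contact of 7.8 N at TCP z 120.9, as predicted (52 + 69). I'll release, rise and head for spring_b.

drive_tool --pt "-0.1 0 0 0 0 0 0.2" --pt "-0.1 0 0 0 0 0 0.1" --pt "-2 0 0 0 0 0 0.1" --pt "-6 0 0 0 0 0 0" --pt "-11 0 0 0 0 0 0"

```text
t: 19.95
tcp_pos: [515.9, 208.0, 229.7]
ee_rot: [-76.6, 89.8, -166.6]
wrist_force: [0.3, 0.4, -0.1]
opening: 85.3
```

drive_tool --pt "-1 1.5 5 0 0 0 0" --pt "-2 3.1 10 0 0 0 0" --pt "-3 5 16 0 0 0 0" --pt "-3 7 22.5 0 0 0 0" --pt "-3 8.7 28.4 0 0 0 0"

```text
t: 20.58
tcp_pos: [603.0, -72.2, 260.0]
ee_rot: [108.9, 89.9, 19.0]
wrist_force: [0.9, 0.3, -0.1]
opening: 85.4
```

drive_tool --pt "0 0 0 0 0 0 0" --pt "0 0 0 0 0 0 0"

```text
t: 20.82
tcp_pos: [601.9, -70.5, 259.3]
ee_rot: [-129.6, 89.9, 140.3]
wrist_force: [0.0, 1.0, -0.2]
opening: 85.5
```

```bash
python3 look.py 604.4 -76.8 10 b1; python3 - <<'E'
from h import *
m=np.load("b1.npy",allow_pickle=True).item();g=cv2.cvtColor(cv2.imread("pics/b1.png"),cv2.COLOR_BGR2GRAY)
u=proj(m,[[604.4,-76.8,6]])[0].astype(int);k=(cv2.GaussianBlur(g,(3,3),0)[u[1]-40:u[1]+40,u[0]-40:u[0]+40]>75).astype(np.uint8)
cs,h=cv2.findContours(k,cv2.RETR_CCOMP,cv2.CHAIN_APPROX_NONE)
for c,hh in zip(cs,h[0]):
    if cv2.contourArea(c)>150:print("hole" if hh[3]>=0 else "outer",cv2.contourArea(c),np.round(cv2.fitEllipse(c)[0],1)+u-40)
for z in(0,6,12):print(z,proj(m,[[604.4,-76.8,z]]))
E
```

```text
t 20.82 tcp [601.9 -70.5 259.3] F [ 0.   1.  -0.2] open 85.5 az -0.0 j6 -10.7
shift cm [17.93  0.27  0.65] rot [-0.    -0.001  0.001]
b1 pred px [283. 195.] ellipse [282.8 194.7] [60.7 62.4] world 604.0 -77.5 dia 67.8
outer 2907.5 [282.8 194.7]
hole 488.5 [282.8 193.3]
0 [[283.13619071 192.74864055]]
6 [[283.16662284 194.04718422]]
12 [[283.19812322 195.39142346]]
```

spring_b confirmed dish up: its outer rim images at z≈9 and its bore at z≈3. Centre (604,-77.2). Descend and grip at TCP z≈75.

drive_tool --pt "6 0.2 0.65 0 0 0 0.15" --pt "12 0.2 0.65 0 0 0 0.15" --pt "16 0.2 0.65 0 0 0 0.15" --pt "18 0.2 0.65 0 0 0 0.15" --pt "18.4 0.2 0.65 0 0 0 0.15"

```text
t: 21.5
tcp_pos: [602.9, -74.8, 74.3]
ee_rot: [-105.3, 89.8, 164.9]
wrist_force: [-0.6, -0.1, 0.7]
opening: 72.9
```

drive_tool --pt "0 0 0 0 0 0 0.15" --pt "0 0 0 0 0 0 0.15"

```text
t: 21.75
tcp_pos: [605.2, -76.6, 77.4]
ee_rot: [79.5, 89.8, -10.4]
wrist_force: [-0.5, 0.1, 0.1]
opening: 72.5
```

drive_tool --pt "0.1 -0.05 0.05 0 0 0 0.15" --pt "0.1 -0.05 0.05 0 0 0 0.25" --pt "0.1 -0.05 0.05 0 0 0 0.6" --pt "0.1 -0.05 0.05 0 0 0 1" --pt "0.1 -0.05 0.05 0 0 0 1"

```text
t: 22.38
tcp_pos: [603.9, -77.7, 76.6]
ee_rot: [79.1, 89.9, -10.8]
wrist_force: [-2.0, 1.0, 9.4]
opening: 58.3
```

drive_tool --pt "0 0 0 0 0 0 1" --pt "0 0 0 0 0 0 1"

```text
t: 22.62
tcp_pos: [603.9, -77.6, 76.6]
ee_rot: [79.0, 89.9, -11.0]
wrist_force: [-2.7, 1.4, 9.9]
opening: 58.7
```

drive_tool --pt "-5 0 0 0 0 0 1" --pt "-11 0 -1 0 0 0 1" --pt "-12.5 -1.5 -6 0 0 0 1" --pt "-12.5 -3.1 -11.5 0 0 0 1" --pt "-12.5 -5 -17 0 0 0 1"

```text
t: 23.25
tcp_pos: [553.4, 93.6, 200.6]
ee_rot: [102.2, 89.9, 12.2]
wrist_force: [1.4, 0.8, -0.8]
opening: 57.9
```

drive_tool --pt "0 -1.7 -5 0 0 0 1" --pt "0 -3 -9 0 0 0 1" --pt "0 -3.7 -11.5 0 0 0 1" --pt "0 -3.7 -11.5 0 0 0 1" --pt "0 -3.7 -11.5 0 0 0 1"

```text
t: 23.88
tcp_pos: [516.6, 206.9, 199.9]
ee_rot: [-1.2, 90.0, -91.2]
wrist_force: [-0.3, 0.3, -0.5]
opening: 58.1
```

```bash
python3 - <<'E'
from h import *
to([516.9,207.8,200],0)
m=camera_model("wrist");g=cv2.cvtColor(camera("wrist"),cv2.COLOR_RGB2GRAY);cv2.imwrite("pics/h3.png",g);np.save("h3.npy",m)
k=np.zeros_like(g);k[205:330,215:350]=(cv2.GaussianBlur(g,(3,3),0)>70)[205:330,215:350]
print(proj(m,[[*state()['tcp_pos'][:2],102],[516.9,207.8,102]]).round(1),[proj(m,[np.array(state()['tcp_pos'])-[0,0,L]]).round(1).tolist() for L in(65,77)])
E
```

```text
t 23.88 tcp [516.6 206.9 199.9] F [-0.3  0.3 -0.5] open 58.1 az 0.1 j6 17.4
shift cm [-0.01  0.03 -0.09] rot [0.001 0.001 0.   ]
[[280.6 246.5]
 [280.9 244.7]] [[[280.5, 273.5]], [[280.6, 262.5]]]
```

drive_tool --pt "1 0.03 -0.08 0 0 0 1" --pt "2.2 0.03 -0.08 0 0 0 1" --pt "3 0.03 -0.08 0 0 0 1" --pt "3.6 0.03 -0.08 0 0 0 1" --pt "3.6 0.03 -0.08 0 0 0 1"

```text
t: 24.55
tcp_pos: [516.5, 208.1, 163.1]
ee_rot: [-71.7, 89.9, -161.7]
wrist_force: [0.3, -1.3, -0.3]
opening: 58.1
```

drive_tool --pt "0.6 0 0 0 0 0 1" --pt "1.2 0 0 0 0 0 1" --pt "1.7 0 0 0 0 0 1" --pt "1.7 0 0 0 0 0 1"

```text
t: 25.05
tcp_pos: [516.6, 208.3, 146.4]
ee_rot: [-77.6, 90.0, -167.5]
wrist_force: [-0.6, -0.8, -0.8]
opening: 58.5
```

drive_tool --pt "0.2 0 0 0 0 0 1" --pt "0.4 0 0 0 0 0 1" --pt "0.4 0 0 0 0 0 1"

```text
t: 25.42
tcp_pos: [516.8, 208.3, 142.8]
ee_rot: [-165.7, 90.0, 104.3]
wrist_force: [-0.3, -0.2, -0.6]
opening: 57.9
```

drive_tool --pt "0.1 0 0 0 0 0 1" --pt "0.2 0 0 0 0 0 1" --pt "0.2 0 0 0 0 0 1"

```text
t: 25.8
tcp_pos: [516.8, 208.2, 140.9]
ee_rot: [-161.5, 90.0, 108.5]
wrist_force: [-0.3, 0.3, -0.3]
opening: 58.3
```

drive_tool --pt "0.1 0 0 0 0 0 1" --pt "0.1 0 0 0 0 0 1"

```text
t: 26.05
tcp_pos: [516.9, 208.3, 140.7]
ee_rot: [108.9, 90.0, 18.9]
wrist_force: [-1.2, -0.9, 5.3]
opening: 58.2
```

drive_tool --pt "0.1 0 0 0 0 0 1" --pt "0.1 0 0 0 0 0 1"

```text
t: 26.3
tcp_pos: [516.9, 208.3, 140.6]
ee_rot: [105.9, 89.9, 15.9]
wrist_force: [-2.8, -0.4, 11.6]
opening: 57.9
```

Seated on the first spring at TCP z 140.6, exactly as predicted (64 + 76.6). I'll release and go to spring_c (508,-353).

drive_tool --pt "-0.1 0 0 0 0 0 0.2" --pt "-0.1 0 0 0 0 0 0.1" --pt "-2 0 0 0 0 0 0.1" --pt "-6 0 0 0 0 0 0" --pt "-11 0 0 0 0 0 0"

```text
t: 26.92
tcp_pos: [516.1, 208.0, 248.5]
ee_rot: [-72.5, 89.8, -162.5]
wrist_force: [0.9, -0.3, 0.5]
opening: 85.5
```

drive_tool --pt "0 0 5.5 0 0 0 0" --pt "0 0 11 0 0 0 0" --pt "0 0 17 0 0 0 0" --pt "0 0 23 0 0 0 0" --pt "0 -0.1 29 0 0 0 0"

```text
t: 27.55
tcp_pos: [516.1, -83.6, 248.8]
ee_rot: [91.8, 90.0, 1.8]
wrist_force: [1.2, 0.8, -0.2]
opening: 85.5
```

drive_tool --pt "0 -0.2 6 0 0 0 0" --pt "0 -0.4 12 0 0 0 0" --pt "0 -0.6 18 0 0 0 0" --pt "0 -0.8 23 0 0 0 0" --pt "0 -0.8 27 0 0 0 0"

```text
t: 28.18
tcp_pos: [507.9, -354.1, 248.4]
ee_rot: [-111.0, 90.0, 159.0]
wrist_force: [1.1, 0.1, -0.5]
opening: 85.0
```

drive_tool --pt "0 0 0 0 0 0 0" --pt "0 0 0 0 0 0 0" --pt "0 0 0 0 0 0 0"

```text
t: 28.55
tcp_pos: [508.3, -350.4, 248.7]
ee_rot: [-145.9, 89.9, 124.2]
wrist_force: [-1.1, 0.5, 0.7]
opening: 85.3
```

```bash
python3 look.py 508 -353 3 c1; python3 - <<'E'
from h import *
m=np.load("c1.npy",allow_pickle=True).item();im=cv2.imread("pics/c1.png");g=cv2.cvtColor(im,cv2.COLOR_BGR2GRAY)
u=proj(m,[[508,-353,3]])[0].astype(int);k=(cv2.GaussianBlur(g,(3,3),0)[u[1]-40:u[1]+40,u[0]-40:u[0]+40]>75).astype(np.uint8)
cs,h=cv2.findContours(k,cv2.RETR_CCOMP,cv2.CHAIN_APPROX_NONE)
for c,hh in zip(cs,h[0]):
    if cv2.contourArea(c)>150:print("hole" if hh[3]>=0 else "outer",cv2.contourArea(c),np.round(cv2.fitEllipse(c)[0],1)+u-40)
for z in(0,6,12):print(z,proj(m,[[508,-353,z]]))
E
```

```text
t 28.55 tcp [ 508.3 -350.4  248.7] F [-1.1  0.5  0.7] open 85.3 az 0.1 j6 -38.6
shift cm [16.87 -0.02  0.28] rot [ 0.002 -0.001  0.001]
c1 pred px [280. 192.] ellipse [280.5 192. ] [63.  64.5] world 507.9 -353.6 dia 69.2
outer 3119.0 [280.5 192. ]
hole 524.0 [280.6 194.3]
0 [[280.48386084 191.69588555]]
6 [[280.47143347 193.02148246]]
12 [[280.45855393 194.39538449]]
```

spring_c confirmed dome up, centre (508,-353.4). Descend.

drive_tool --pt "6 0 0.28 0 0 0 0.15" --pt "12 0 0.28 0 0 0 0.15" --pt "15.5 0 0.28 0 0 0 0.15" --pt "17.2 0 0.28 0 0 0 0.15" --pt "17.7 0 0.28 0 0 0 0.15"

```text
t: 29.22
tcp_pos: [508.6, -354.0, 71.6]
ee_rot: [-129.8, 90.0, 140.3]
wrist_force: [-1.2, 0.6, -0.9]
opening: 72.2
```

drive_tool --pt "0 0 0 0 0 0 0.15" --pt "0 0 0 0 0 0 0.15" --pt "0 0 0 0 0 0 0.15"

```text
t: 29.6
tcp_pos: [509.0, -355.0, 73.2]
ee_rot: [51.6, 89.9, -38.4]
wrist_force: [-1.1, 0.2, 1.0]
opening: 72.5
```

drive_tool --pt "0.25 -0.1 -0.15 0 0 0 0.15" --pt "0.5 -0.1 -0.15 0 0 0 0.15" --pt "0.5 -0.1 -0.15 0 0 0 0.15" --pt "0.5 -0.1 -0.15 0 0 0 0.15"

```text
t: 30.1
tcp_pos: [507.4, -353.1, 66.8]
ee_rot: [-132.4, 90.0, 137.6]
wrist_force: [-0.1, -1.2, -0.1]
opening: 72.7
```

drive_tool --pt "-0.1 0.05 0 0 0 0 0.25" --pt "-0.1 0.05 0 0 0 0 0.5" --pt "-0.1 0.05 0 0 0 0 1" --pt "-0.1 0.05 0 0 0 0 1" --pt "-0.1 0.05 0 0 0 0 1"

```text
t: 30.72
tcp_pos: [507.9, -353.1, 69.1]
ee_rot: [40.3, 90.0, -49.6]
wrist_force: [-1.7, 0.9, 6.9]
opening: 59.0
```

drive_tool --pt "-0.3 0 0 0 0 0 1" --pt "-2 0 0 0 0 0 1" --pt "-6 0 0 0 0 0 1" --pt "-12 0 0 0 0 0 1" --pt "-14.5 0 -4 0 0 0 1"

```text
t: 31.35
tcp_pos: [510.2, -316.3, 217.9]
ee_rot: [50.6, 89.4, -39.5]
wrist_force: [0.9, 0.2, -1.5]
opening: 58.4
```

```bash
python3 -c "
from h import *
to([516.9,208,212],0)"
```

```text
t 31.35 tcp [ 510.2 -316.3  217.9] F [ 0.9  0.2 -1.5] open 58.4 az -0.1 j6 -35.7
shift cm [  0.26   0.57 -52.44] rot [-0.002  0.006 -0.008]
```

drive_tool --pt "0 0.1 -6 0 0 0 1" --pt "0 0.2 -12 0 0 0 1" --pt "0 0.4 -18 0 0 0 1" --pt "0 0.6 -24 0 0 0 1" --pt "0 0.8 -30 0 0 0 1"

```text
t: 31.98
tcp_pos: [515.6, -11.2, 214.1]
ee_rot: [85.9, 89.9, -4.0]
wrist_force: [0.8, 0.1, -0.5]
opening: 58.9
```

drive_tool --pt "0 0.1 -6 0 0 0 1" --pt "0 0.1 -12 0 0 0 1" --pt "0 0.1 -17.5 0 0 0 1" --pt "0 0.1 -21 0 0 0 1" --pt "0 0.1 -22.1 0 0 0 1"

```text
t: 32.6
tcp_pos: [516.2, 210.1, 213.8]
ee_rot: [116.7, 89.9, 26.9]
wrist_force: [-1.0, -0.4, -1.5]
opening: 58.7
```

drive_tool --pt "0 0 0 0 0 0 1" --pt "0 0 0 0 0 0 1" --pt "0 0 0 0 0 0 1"

```text
t: 32.98
tcp_pos: [516.4, 206.6, 213.0]
ee_rot: [-30.3, 90.0, -120.4]
wrist_force: [-0.1, -0.2, -0.3]
opening: 58.6
```

```bash
python3 -c "
from h import *
to([516.9,208,145],0)"
```

```text
t 32.98 tcp [516.4 206.6 213. ] F [-0.1 -0.2 -0.3] open 58.6 az -0.0 j6 17.5
shift cm [ 6.8   0.05 -0.14] rot [-0.001  0.     0.   ]
```

drive_tool --pt "1.5 0.04 -0.1 0 0 0 1" --pt "3 0.04 -0.1 0 0 0 1" --pt "4.3 0.04 -0.1 0 0 0 1" --pt "5.3 0.04 -0.1 0 0 0 1" --pt "5.3 0.04 -0.1 0 0 0 1"

```text
t: 33.6
tcp_pos: [516.0, 208.8, 158.6]
ee_rot: [-72.3, 89.9, -162.2]
wrist_force: [0.1, 0.3, -0.4]
opening: 58.2
```

drive_tool --pt "0.5 0 0 0 0 0 1" --pt "0.9 0 0 0 0 0 1" --pt "1.1 0 0 0 0 0 1" --pt "1.1 0 0 0 0 0 1"

```text
t: 34.1
tcp_pos: [516.7, 209.0, 148.9]
ee_rot: [-169.8, 90.0, 100.3]
wrist_force: [-0.1, 0.4, -0.6]
opening: 58.7
```

drive_tool --pt "0.15 0 0.05 0 0 0 1" --pt "0.25 0 0.05 0 0 0 1" --pt "0.25 0 0.05 0 0 0 1"

```text
t: 34.48
tcp_pos: [516.7, 208.4, 146.4]
ee_rot: [-77.1, 90.0, -167.0]
wrist_force: [0.5, 0.2, -1.8]
opening: 58.3
```

drive_tool --pt "0.1 0 0 0 0 0 1" --pt "0.15 0 0 0 0 0 1" --pt "0.15 0 0 0 0 0 1"

```text
t: 34.85
tcp_pos: [516.7, 208.5, 145.1]
ee_rot: [102.5, 90.0, 12.6]
wrist_force: [-0.1, -0.4, 1.9]
opening: 58.5
```

drive_tool --pt "0.1 0 0 0 0 0 1" --pt "0.1 0 0 0 0 0 1"

```text
t: 35.1
tcp_pos: [516.7, 208.4, 145.0]
ee_rot: [106.1, 90.0, 16.1]
wrist_force: [-2.1, -0.4, 8.8]
opening: 58.7
```

drive_tool --pt "-0.1 0 0 0 0 0 0.2" --pt "-0.1 0 0 0 0 0 0.1" --pt "-2 0 0 0 0 0 0.1" --pt "-6 0 0 0 0 0 0" --pt "-12 0 0 0 0 0 0"

```text
t: 35.72
tcp_pos: [515.6, 208.1, 263.0]
ee_rot: [-72.5, 89.7, -162.5]
wrist_force: [1.5, -0.1, 0.4]
opening: 85.4
```

drive_tool --pt "-1 0 0 0 0 0 0" --pt "-1 0 0 0 0 0 0" --pt "-1 0 0 0 0 0 0"

```text
t: 36.1
tcp_pos: [515.6, 208.1, 272.0]
ee_rot: [-72.1, 89.8, -162.1]
wrist_force: [0.4, -0.7, 0.0]
opening: 85.3
```

```bash
python3 - <<'E'
from h import *
to([516.9,208,275],0)
m=camera_model("wrist");im=camera("wrist");cv2.imwrite("pics/w6.png",im[:,:,::-1]);np.save("w6.npy",m)
s=camera("scene");cv2.imwrite("pics/s6.png",s[:,:,::-1])
u=proj(camera_model("scene"),[[517,208,70]])[0].astype(int);print(u,proj(m,[[517,208,88],[517,208,102]]).round())
o=np.zeros((600,800,3),np.uint8);o[:450]=0
a=cv2.resize(im[60:340,130:490,::-1],(540,420),interpolation=3);b=cv2.resize(s[u[1]-30:u[1]+30,u[0]-32:u[0]+33,::-1],(260,240),interpolation=3)
o[:420,:540]=a;o[:240,540:]=b;cv2.imwrite("pics/fin.png",o[:420])
E
```

```text
t 36.1 tcp [515.6 208.1 272. ] F [ 0.4 -0.7  0. ] open 85.3 az 0.1 j6 17.6
shift cm [-0.3   0.13  0.01] rot [0.001 0.001 0.004]
[386 224] [[283. 206.]
 [283. 211.]]
```

View pics/fin.png

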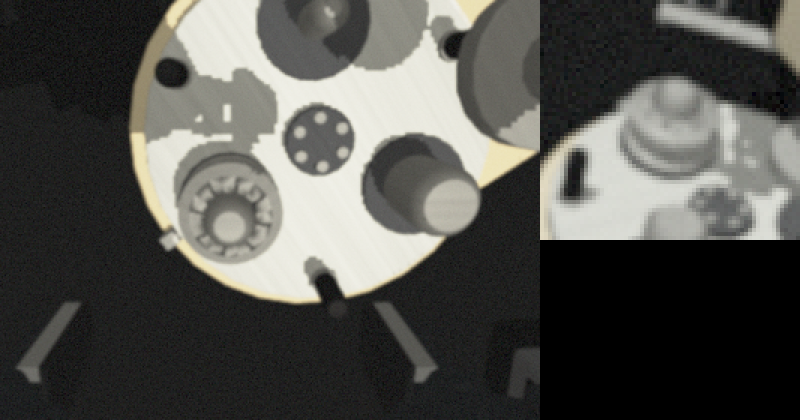

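The stack sits level on the arbor: crop (229,215), top spring dome up, tip at (229,226). The pointer is at (170,239). Last I'll check the angle numerically, and that the other items are where they were.

```bash
python3 - <<'E'
from h import *
m=np.load("w6.npy",allow_pickle=True).item()
P=lambda x,y:[130+x/1.5,60+y/1.5]
pl=lambda p,z:onplane(m,[P(*p)],z)[0]
az=lambda v:np.degrees(np.arctan2(v[1],v[0]))%360
H=pl((320,138.5),49);ts=[pl(p,102) for p in((229,226),(451.5,207),(326,15))];c=sum(ts)/3
print("mid az tips",[round((az(v-c)-o)%360,1) for v,o in zip(ts,(0,120,240))],"handles",round(az(pl((171,73),90)-H)+60,1),round(az(pl((337,308),90)-H)-60,1),"pointer",[round(az(pl((170,239.5),z)-H),1) for z in(34,37)])
W=pl((230,209),86);print("stack outer centre at z~86:",W.round(1),"tip",ts[0].round(1))
a=cv2.imread("pics/top0.png");b=camera("top")[:,:,::-1]
d=(cv2.GaussianBlur(cv2.absdiff(a,b),(5,5),0).max(2)>50).astype(np.uint8);n,l,st,ce=cv2.connectedComponentsWithStats(d)
for i in range(1,n):
    if st[i,4]>25:print(st[i],ce[i].round())
E
```

```text
mid az tips [np.float64(215.2), np.float64(216.6), np.float64(217.9)] handles 216.5 215.0 pointer [np.float64(216.3), np.float64(216.0)]
stack outer centre at z~86: [517.4 213.3  86. ] tip [516.8 207.9 102. ]
[  93  164   79  128 3503] [124. 222.]
[149 169  17  24 119] [160. 182.]
[ 78 171  24  13 116] [ 89. 177.]
[322 176  26  26 426] [335. 188.]
[  37  183   57   54 2141] [ 64. 210.]
[259 182  27  26 457] [272. 195.]
[ 64 184   5   8  29] [ 66. 188.]
[173 191  11  15 131] [177. 198.]
[  24  194   33  176 1835] [ 37. 281.]
[150 219   9  10  35] [155. 223.]
[368 221  25  26 421] [380. 234.]
[ 84 275   8  23 120] [ 87. 287.]
[101 278   6  10  42] [103. 282.]
[107 293  14   7  67] [113. 296.]
[126 295  12   9  87] [131. 299.]
[  60  301   74   51 1664] [ 99. 331.]
[ 52 335   8  11  42] [ 56. 340.]
[  40  347   82   73 4064] [ 88. 389.]
```

```bash
python3 -c "
from bench import *
print(job_done())"
```

```text
the job is handed in; nothing more can be done
None
```

The middle arbor is at the loading pointer with the three springs stacked on it: dome up (spring_a), dish up (spring_b), dome up (spring_c). I handed the job in at about 36 s, with the gripper open and clear of everything. No verdict was reported.

- **Turret:** I swung handle_a about 115° round the front. A close look showed it had gone about 2° too far, so I nudged it back with handle_c. At the end the arbor and handles read 215–218° (mean about 216°) against the pointer at about 216°. The individual readings disagree by 1–2°, because I read the pixels by eye.
- **Stack:** I checked dome or dish from the height of the bore against the outer rim before gripping each spring. The first spring met the seat and each later one met the spring below at the expected height, with 8–12 N of contact. The last picture shows the stack level, dome up on top. One rough reading put the top ring's centre about 5 mm off the tip. It assumed a height and a pixel centre read by eye. I put more weight on the contact heights and the picture, but did not measure it again.
- **Rest of the bench:** comparing the first and last top views, the only changes away from the arm and turret are the three springs being gone. There were also small differences over the caliper. I never went near it, so I put them down to the arm and its shadow, but did not check further.

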